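# Push the row of channel modules home on the rail and close the keeper

### The arm

A 6-joint arm with a two-finger parallel gripper is mounted at the origin on the work surface. World frame = base frame: x ahead of the robot, y to its left, z up, the work surface at z = 0. Lengths are in mm, angles in degrees, forces in N, time in s.
With the tool pointing down it reaches from about 300 to 875 mm from the base axis. Payload 6.4 kg.
Tool frame: the origin (TCP) lies at the very end of the fingers, on their centre line; the grasp point (between the pads) lies 19 mm behind it; z points along the fingers, y is the direction in which the jaws open and shut (so a half turn about z gives the same grasp; the last joint's range is limited). The gripper opens to 88 mm and grips with 3 to 60 N. Pads are 18 mm wide; open, the fingers measure 123 mm over their backs; the gripper's body (75 mm by 187 mm) begins 45 mm behind the grasp point.
Start: joints at [54.414, 10.359, 92.074, -0, 77.567, -11.82], TCP at [231.719, 526.258, 238.714] pointing down, gripper open.
Joint ranges: [-171.53, 171.53], [-51.25, 118.39], [17.06, 147.69], [-65.23, 245.23], [0, 150.52], [-178.68, 178.68]. Speed limits (degrees/s): [147.25, 147.25, 172.46, 180, 180, 180].

### API

Orientations are given as a 3x3 rotation matrix whose columns are the frame's x, y, z axes.
In Python, from workcell import telemetry, imaging, job gives the robot as it stands.
- The arm moves only by the tool play_rows, never from a script. Its argument "series" is a list that holds one entry, the list of rows, each a list of 6 numbers: the shift along the world's x, y, z in mm, then the turn, a rotation vector about the world's x, y, z in degrees. A call has 1 to 20 rows; each row is the pose to reach, as a shift and turn from the pose measured when the call began; what a row does not reach only later rows make up. A row lasts 1/10 s, in which the tool goes at most 50 mm and 8.59 degrees, less where a joint would pass 70% of its speed; a pose out of reach is approached as far as the arm can. A call with a gripper value outside its range is refused whole. "jaw" is the closure, from -1 (fully open) to 1 (shut), set as the call begins (left out, the last holds). The fingers move at their own pace and stop on an object; "grip_force" is the grip in N (left out, the last holds). Time passes only in rows, so rows that repeat a pose let the fingers close. It gives the time, the measured TCP pose, the force and the opening at its end, in the units of the state.
- telemetry.read_state(): the state, without advancing time (a new reading comes with each control period).
- imaging.grab_frame(name): name is "side" or "top"; returns a dict with "image" (400x640x3 uint8, red, green, blue), "fx", "fy", "cx", "cy" (pixels), "world_to_cam" (4x4, takes a point from world to camera coordinates). Camera axes: x right, y down, z forward; pixel columns grow to the right and rows downward; lengths in mm; the calibration is good to about 2 mm. A picture is of the moment at which its call begins. There is no depth.
- job.sign_off(): hands the job in, once; it reports no verdict.
The state is a dict: "time_s": time; "joints": joint angles; "joint_velocities": joint speeds; "joint_torque": joint torques, N m; "ee_pos": TCP position; "orientation": TCP orientation; "wrist_force": force on the tool from outside, world axes, zero at the start; "ft_torque": the same for the moment, N m; "finger_gap": opening from 0.0 (shut) to 1.0 (fully open).
Only numpy, scipy, OpenCV 4.12 (cv2) and the standard library are available. Lean on these libraries where they do the work, as an engineer would, in place of code of your own. Each camera call takes 0.05 s, during which the arm holds its last target.

### The job

Four channel modules stand in a touching row in the rail on the bench: with the fingertips push the whole row along, all together as one train, until the front module is hard up against the end stop, and then push the keeper arm round across the rail behind the last module as far as it goes. Only push: do not lift, tip or pull the modules apart, and leave the spare module, the jar and the screwdriver where they are.

Things in the scene. Friction and masses are not known exactly. Their poses are not given: they have to be found in the camera images.
- rail: Aluminium channel fixed to the bench, 320 x 64 mm, floor 6 mm thick. Origin: on the bench, on the channel's centre line. y runs along the channel to the end stop, x across it to the keeper pivot's side. Lips 47 mm apart inside, 3.5 mm thick, 18 mm high, from y = -150 (open end) to 150 mm. Modules slide with plain friction.
- stop_face (a point): Centre of the face of the end stop, 31 mm above the bench, at x = 0, y = 150 mm in the rail's frame. The end stop is a dark steel block 64 mm wide, 18 mm thick, its top 58 mm above the bench. Axes as the rail's.
- module1: Front module, nearest the end stop: grey plastic block, 44 mm across the rail, 36 mm along it, 50 mm tall, upright brass port (10 mm diameter, 12 mm tall) on top; 0.08 to 0.17 kg. Origin: centre of its underside, 6 mm above the bench on the rail's floor; z up, y along the rail to the end stop. Home: origin 18 mm from the stop face.
- module2: Second module of the row, behind module1; same shape and axes as module1.
- module3: Third module of the row; same shape and axes as module1.
- module4: Last (tail) module of the row, farthest from the stop; same shape and axes as module1. The row is about 146 mm long and has 45 to 100 mm to travel. With the row home, in the rail's frame, the tail's origin is at about y = 24 mm and its rear face at y = 6 mm.
- keeper (a joint): Angle (rad) of the keeper, a flat dark steel arm on an upright pivot beside the rail. 0: the arm points along the rail's -y, beside the lip. Negative: tip swung outwards (+x). 1.571, its limit: closed, square across the rail (pointing to -x), 2 to 6 mm behind the row when home. Starts at -0.6 to 0.05. Friction 0.04 N m: stays where left.
- keeper_tip (a point): Middle of the top edge at the free end of the keeper arm, 46 mm above the bench, 72 mm from the pivot axis. The arm is 8 mm thick and 25 mm tall (21 to 46 mm above the bench, so it passes over the lips). Axes turn with the arm; y points from tip to pivot.
- keeper_pivot (a point): Point on the keeper's pivot axis, 46 mm above the bench, at x = 44, y = -4 mm in the rail's frame; the hub is 16 mm in diameter.
- spare_module: Bystander: a fifth module of the same shape and size, standing on the bench outside the rail; leave alone. Origin: centre of its underside.
- jar: Bystander: amber glass jar with a white cap, 48 mm diameter, 70 mm tall, standing on the bench; leave alone. Origin: centre of its underside.
- screwdriver: Bystander: screwdriver about 0.2 m long lying on the bench, handle towards its -x; leave alone. Origin: underside, near the middle.

How it is judged:
By the outcome, as a careful person would: the job done as asked, in the order asked, and still so for the second after the job is handed in, with the robot touching nothing.
It also fails if it takes over 45 s, if anything falls off the work surface, if the arm or the gripper's body presses on something with over 40 N, if the wrist force passes 120 N, or if a joint passes its speed limit or range.

## Working session

There is one attempt and no reset: what is moved stays moved. The work goes in short steps, Python scripts to look and compute and a tool call to move; the robot and the scene stay as the last step left them, time stands still between calls to the robot, and variables do not carry over. Pictures are saved under pics/ and viewed, and the job is handed in when it is done.

Besides the shell and the picture viewer there is one more tool, called after "Request:" as name(argument=value, ...), one argument or row to a line, values as JSON. play_rows: Moves the arm, as the interface text tells. Its arguments: {"type":"object","properties":{"series":{"type":"array"},"jaw":{"type":"number"},"grip_force":{"type":"number"}},"required":["series"]}

```bash
mkdir -p pics; cat > h.py <<'E'
import numpy as np, cv2, sys
from workcell import telemetry, imaging, job
def grab(n,f):
    d=imaging.grab_frame(n); cv2.imwrite(f'pics/{f}.png',cv2.cvtColor(d['image'],cv2.COLOR_RGB2BGR))
    np.savez(f'pics/{f}.npz',**{k:np.array(v) for k,v in d.items() if k!='image'}); return d
def crop(f,x0,y0,x1,y1,s,o):
    i=cv2.imread(f'pics/{f}.png')[y0:y1,x0:x1]; cv2.imwrite(f'pics/{o}.png',cv2.resize(i,None,fx=s,fy=s,interpolation=cv2.INTER_CUBIC))
def back(f,u,v,z):
    d=np.load(f'pics/{f}.npz'); T=d['world_to_cam']; R=T[:3,:3];t=T[:3,3]
    c=-R.T@t; r=R.T@np.array([(u-d['cx'])/d['fx'],(v-d['cy'])/d['fy'],1.]); return c+r*(z-c[2])/r[2]
def proj(f,p):
    d=np.load(f'pics/{f}.npz'); T=d['world_to_cam']; q=T[:3,:3]@np.array(p,float)+T[:3,3]
    return np.array([d['fx']*q[0]/q[2]+d['cx'],d['fy']*q[1]/q[2]+d['cy']])
E
python3 - <<'E'
from h import *
grab('top','t0');grab('side','s0')
s=telemetry.read_state();print(s['time_s'],s['ee_pos'],s['orientation'],s['wrist_force'],s['finger_gap'])
for f in('t0','s0'):
  d=np.load(f'pics/{f}.npz');T=d['world_to_cam'];print(-T[:3,:3].T@T[:3,3],T[2,:3],d['fx'])
E
```

```text
0.1 [231.43237438 525.85546175 237.9211413 ] [[-9.15200855e-01  4.02997019e-01 -8.93044424e-04]
 [ 4.02997888e-01  9.15200045e-01 -1.25700310e-03]
 [ 3.10745797e-04 -1.51030532e-03 -9.99998811e-01]] [-0.00233756  0.50535227 -0.08487922] 1.001514379099654
[457.68788013  52.76757185 755.34482192] [ 0.19674702 -0.03710058 -0.97975209] 391.44015507637715
[ 581.92880646 -548.7986929   729.57814358] [ 0.03190496  0.65089501 -0.75849704] 514.2609840643579
```

View pics/t0.png

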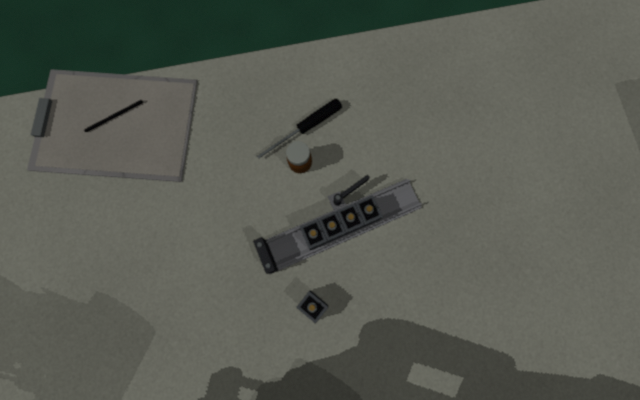

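View pics/s0.png

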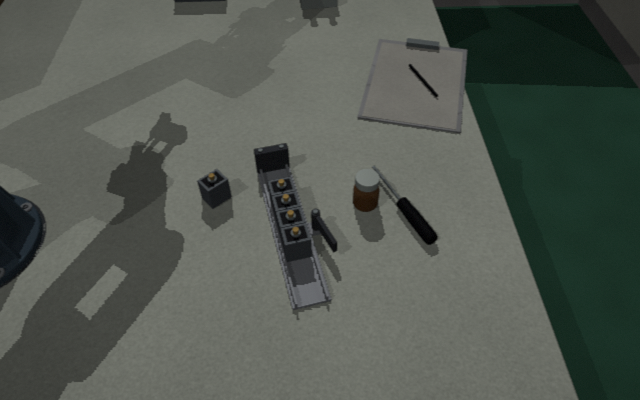

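The top view shows the stop at about (265,255), the open end at about (418,193), module ports from (313,233) to (369,209), and the keeper pivot at about (338,198) with its tip at (368,179). I'll enlarge both views.

```bash
python3 - <<'E'
from h import *
crop('t0',245,165,435,285,4.2,'t0c');crop('s0',235,130,355,320,3.1,'s0c')
E
```

```text
(no output)
```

View pics/t0c.png

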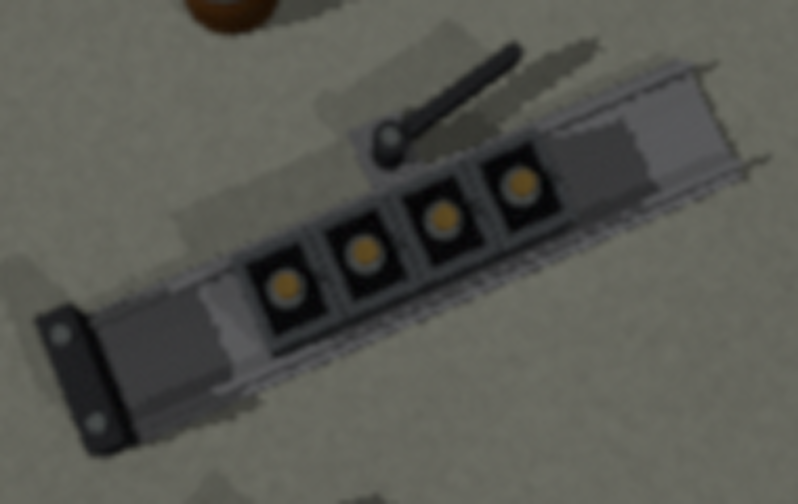

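View pics/s0c.png

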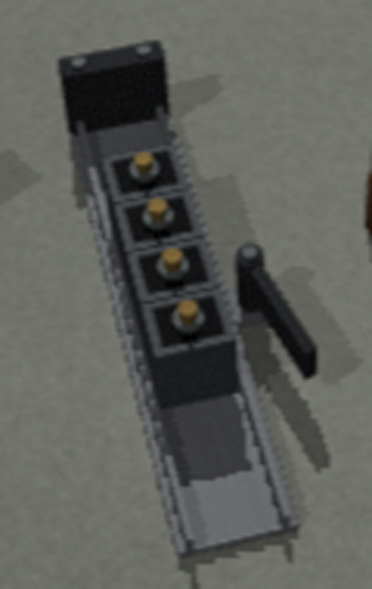

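```bash
cat > fit.py <<'E'
from h import *
from scipy.optimize import least_squares
T=lambda x,y:(245+x/4.2,165+y/4.2)
S=lambda x,y:(235+x/3.1,130+y/3.1)
obs=[]
for i,(t,s) in enumerate(zip([(286,285),(365,251),(444,217),(522,183)],[(144,157),(157,203),(172,254),(188,307)])):
    obs+=[('t0',T(*t),'p',i),('s0',S(*s),'p',i)]
obs+=[('t0',T(61,334),'sc',1),('t0',T(96,422),'sc',-1),('s0',S(79,62),'sc',-1),('s0',S(145,49),'sc',1)]
obs+=[('t0',T(390,138),'hub',0),('s0',S(250,250),'hub',0),('t0',T(516,47),'tip',0),('s0',S(313,352),'tip',0)]
obs+=[('t0',T(690,68),'end',25),('s0',S(182,546),'end',-25),('s0',S(293,524),'end',25),('t0',T(740,168),'end',-25)]
def mdl(q,k,a):
    X,Y,th,off,ka,sx,hz=q[:7]
    if k=='p': l=(0,off-36.6*a,68)
    elif k=='sc': l=(a*sx,159,59)
    elif k=='hub': l=(44,-4,hz)
    elif k=='tip': l=(44-72*np.sin(ka),-4-72*np.cos(ka),46)
    elif k=='end': l=(a,-150,18)
    c,s=np.cos(th),np.sin(th)
    return np.array([X+c*l[0]-s*l[1],Y+s*l[0]+c*l[1],l[2]])
def res(q): return np.concatenate([proj(f,mdl(q,k,a))-px for f,px,k,a in obs])
p0=back('t0',*T(300,280),68)
b=None
for th in np.arange(0,6.28,.5):
    r=least_squares(res,[p0[0],p0[1],th,30,-.3,22,50],loss='soft_l1')
    if b is None or r.cost<b.cost:b=r
print(b.cost,b.x,np.degrees(b.x[2]),np.degrees(b.x[4]))
for (f,px,k,a),e in zip(obs,b.fun.reshape(-1,2)) if b.fun.size==2*len(obs) else []:print(f,k,a,e.round(2))
for k,a in [('p',0),('p',3),('hub',0),('tip',0),('end',0)]: print(k,a,mdl(b.x,k,a).round(1))
X,Y,th=b.x[:3];R=np.array([[np.cos(th),-np.sin(th)],[np.sin(th),np.cos(th)]])
np.savez('rail.npz',o=[X,Y],R=R,off=b.x[3],ka=b.x[4])
for n,(f,px) in {'jar t':('t0',(299,150))}.items(): print(n,back(f,*px,70))
print(back('t0',312,307,68),back('t0',258,155,5),back('t0',340,103,20))
print('world of local +y',R[:,1],'+x',R[:,0])
E
python3 fit.py
```

```text
14.70695032624667 [ 5.49212204e+02 -5.07493122e-01  7.56063413e+01  6.42005002e+01
 -6.93556695e+01  2.02056300e+01  5.08573878e+01] 4331.924261530301 -3973.7871454521096
t0 p 0 [-0.33 -0.46]
s0 p 0 [-0.92 -0.22]
t0 p 1 [-0.03 -0.49]
s0 p 1 [-0.76  0.25]
t0 p 2 [ 0.13 -0.45]
s0 p 2 [-1.02 -0.05]
t0 p 3 [ 0.36 -0.34]
s0 p 3 [-1.34 -0.1 ]
t0 sc 1 [-0.33 -1.08]
t0 sc -1 [-0.34 -0.74]
s0 sc -1 [-0.5  -0.39]
s0 sc 1 [-0.59 -0.04]
t0 hub 0 [ 0.24 -1.01]
s0 hub 0 [-1.    0.24]
t0 tip 0 [ 0.82 -1.5 ]
s0 tip 0 [-0.59 -0.71]
t0 end 25 [ 1.35 -1.15]
s0 end -25 [ 1.06 -2.38]
s0 end 25 [-3.58 -2.59]
t0 end -25 [ 0.74 -1.62]
p 0 [535.9  62.3  68. ]
p 3 [558.6 -45.1  68. ]
hub 0 [593.1   4.7  50.9]
tip 0 [624.3 -60.2  46. ]
end 0 [ 580.2 -147.3   18. ]
jar t [689.06035794  58.70928601  70.        ]
[411.85315537  87.27178386  68.        ] [716.66350181 141.59628989   5.        ] [787.29447764 -39.7615144   20.        ]
world of local +y [-0.20661851  0.97842158] +x [0.97842158 0.20661851]
```

```bash
cat >> h.py <<'E'
from scipy.spatial.transform import Rotation as Ro
def goal(lx,ly,z,tilt=0.):
    r=np.load('rail.npz');R=r['R'];s=telemetry.read_state()
    p=np.append(r['o']+R@[lx,ly],z)
    xl=np.append(R[:,0],0);yl=np.append(R[:,1],0)
    za=np.sin(np.radians(tilt))*yl-np.cos(np.radians(tilt))*np.array([0,0,1.])
    D=np.c_[np.cross(xl,za),xl,za]; C=np.array(s['orientation'])
    rv=Ro.from_matrix(D@C.T).as_rotvec(degrees=True)
    return np.r_[p-s['ee_pos'],rv].round(2)
def loc():
    r=np.load('rail.npz');s=telemetry.read_state();p=np.array(s['ee_pos'])
    print('t',s['time_s'],'local',(r['R'].T@(p[:2]-r['o'])).round(2),p.round(1),'Floc',(r['R'].T@np.array(s['wrist_force'])[:2]).round(2),np.round(s['wrist_force'],2),s['finger_gap'],np.round(s['joints'],1))
E
python3 -c "
from h import *
print(goal(0,-97,110,2))"
```

```text
[ 337.82 -621.27 -127.92    1.65    1.23  -54.31]
```

Request:
play_rows(
  series=[
    [[338,-621,-128,1.65,1.23,-54.3],[338,-621,-128,1.65,1.23,-54.3],[338,-621,-128,1.65,1.23,-54.3],[338,-621,-128,1.65,1.23,-54.3],[338,-621,-128,1.65,1.23,-54.3],[338,-621,-128,1.65,1.23,-54.3],[338,-621,-128,1.65,1.23,-54.3],[338,-621,-128,1.65,1.23,-54.3],[338,-621,-128,1.65,1.23,-54.3],[338,-621,-128,1.65,1.23,-54.3],[338,-621,-128,1.65,1.23,-54.3],[338,-621,-128,1.65,1.23,-54.3],[338,-621,-128,1.65,1.23,-54.3],[338,-621,-128,1.65,1.23,-54.3],[338,-621,-128,1.65,1.23,-54.3],[338,-621,-128,1.65,1.23,-54.3],[338,-621,-128,1.65,1.23,-54.3],[338,-621,-128,1.65,1.23,-54.3],[338,-621,-128,1.65,1.23,-54.3],[338,-621,-128,1.65,1.23,-54.3]],
  ],
  jaw=1,
  grip_force=20,
)

```text
time_s: 2.1
ee_pos: [569.3, -93.9, 110.4]
orientation: [[-0.208, 0.978, -0.007], [0.977, 0.208, 0.034], [0.035, 0.0, -0.999]]
wrist_force: [-0.5, -0.2, -0.3]
finger_gap: 0.009
```

```bash
python3 -c "
from h import *
loc();print(goal(0,-97,24,2));print(np.round(telemetry.read_state()['orientation'],3))
grab('side','s1');crop('s1',200,80,400,330,2.4,'s1c');grab('top','t1')
p=telemetry.read_state()['ee_pos'];print(proj('s1',p),proj('t1',p))"
```

```text
t 2.1 local [  0.33 -95.57] [569.3 -93.9 110.4] Floc [-0.52 -0.09] [-0.49 -0.19 -0.3 ] 0.009498275746164887 [-22.1  19.4  96.9   1.8  64.8 -34.9]
[-3.000e-02 -1.470e+00 -8.635e+01  1.000e-02  2.000e-02 -1.000e-01]
[[-0.208  0.978 -0.007]
 [ 0.977  0.208  0.034]
 [ 0.035  0.    -0.999]]
[300.70754576 237.82798325] [399.5364449  192.18113514]
```

View pics/s1c.png

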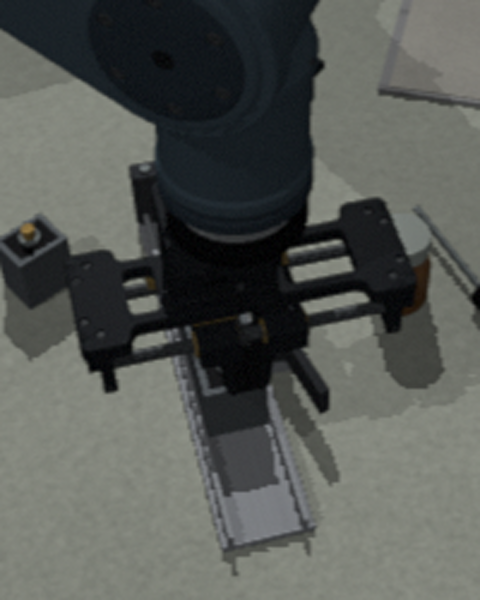

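The closed fingertips are at crop (245,383), above the rail behind the tail, against a predicted (242,378). The descent is clear.

Request:
play_rows(
  series=[
    [[0,-1,-30,0,0,0],[0,-1,-60,0,0,0],[0,-1,-80,0,0,0],[0,-1,-86,0,0,0],[0,-1,-86,0,0,0],[0,-1,-86,0,0,0]],
  ],
)

```text
time_s: 2.8
ee_pos: [570.2, -95.6, 25.4]
orientation: [[-0.208, 0.978, -0.005], [0.978, 0.208, 0.033], [0.034, 0.002, -0.999]]
wrist_force: [0.2, -0.8, 0.6]
finger_gap: 0.007
```

```bash
python3 -c "
from h import *
loc();grab('side','s2');crop('s2',200,130,400,330,3,'s2c')
print(goal(0,-70,24,2),goal(0,-4,24,2))"
```

```text
t 2.8 local [  0.93 -97.41] [570.2 -95.6  25.4] Floc [ 0.04 -0.83] [ 0.21 -0.8   0.64] 0.006571631369750894 [-22.2  27.   98.3   2.   55.7 -35.3]
[-6.82 26.75 -1.72  0.06  0.15 -0.08] [-2.046e+01  9.132e+01 -1.720e+00  6.000e-02  1.500e-01 -8.000e-02]
```

View pics/s2c.png

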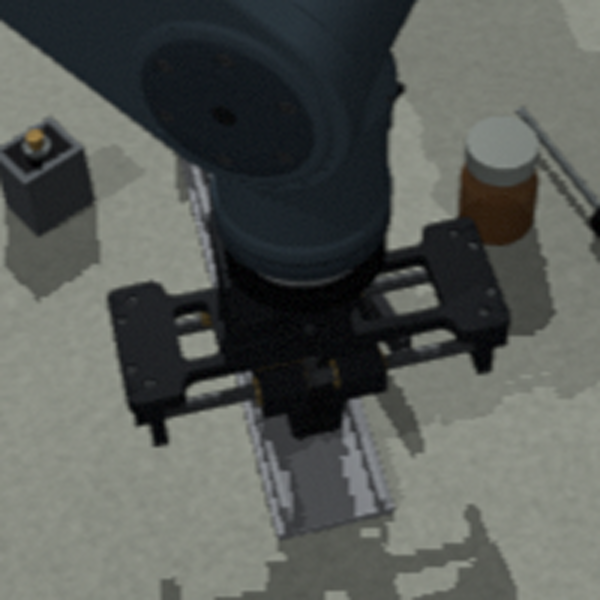

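Request:
play_rows(
  series=[
    [[-1.7,3.7,-1,0,0,0],[-2.5,7.7,-1,0,0,0],[-3.4,11.6,-1,0,0,0],[-4.0,14.5,-1,0,0,0],[-4.4,16.4,-1,0,0,0],[-4.6,17.4,-1,0,0,0],[-4.8,18.4,-1,0,0,0],[-5.0,19.4,-1,0,0,0],[-5.2,20.3,-1,0,0,0],[-5.4,21.3,-1,0,0,0],[-5.6,22.3,-1,0,0,0],[-5.8,23.3,-1,0,0,0],[-6.0,24.3,-1,0,0,0],[-6.2,25.2,-1,0,0,0],[-6.4,26.2,-1,0,0,0],[-6.6,27.2,-1,0,0,0],[-6.8,28.2,-1,0,0,0],[-7.0,29.1,-1,0,0,0],[-7.2,30.1,-1,0,0,0],[-7.4,31.1,-1,0,0,0]],
  ],
)

```text
time_s: 4.85
ee_pos: [563.1, -64.6, 24.7]
orientation: [[-0.208, 0.978, -0.005], [0.978, 0.208, 0.033], [0.033, 0.002, -0.999]]
wrist_force: [0.3, -2.5, -0.2]
finger_gap: 0.005
```

```bash
python3 -c "
from h import *
loc();grab('top','t3');crop('t3',245,165,435,285,4.2,'t3c')
print(goal(0,-50,24,2),goal(0,-14,24,2))"
```

```text
t 4.85 local [  0.35 -65.59] [563.1 -64.6  24.7] Floc [-0.23 -2.56] [ 0.3  -2.55 -0.22] 0.005100894790726446 [-19.5  25.9 100.1   2.1  54.9 -32.7]
[-3.55 15.01 -0.72  0.06  0.15 -0.08] [-10.99  50.24  -0.72   0.06   0.15  -0.08]
```

View pics/t3c.png

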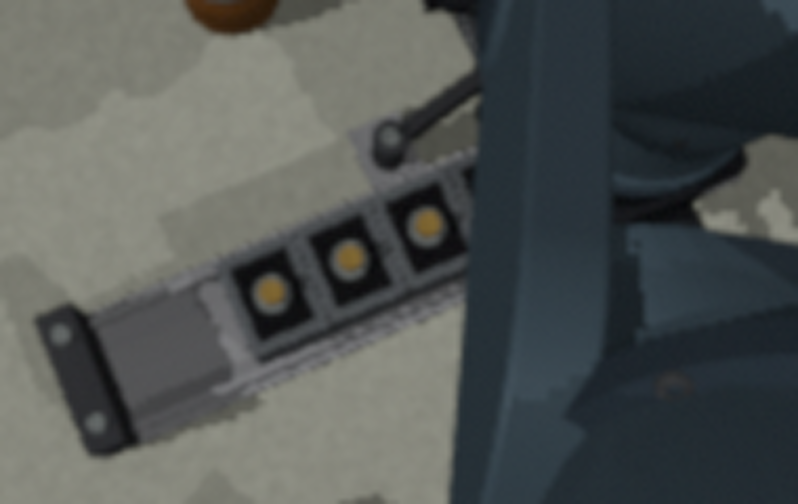

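The front port moved from crop (286,285) to (271,292), about 7 mm, with a steady push of about 2.5 N. The tail is in contact and the train is moving together.

Request:
play_rows(
  series=[
    [[-0.6,1.0,0,0,0,0],[-0.9,2.9,0,0,0,0],[-1.4,5.4,0,0,0,0],[-2.0,8.3,0,0,0,0],[-2.7,11.3,0,0,0,0],[-3.3,14.2,0,0,0,0],[-3.9,17.1,0,0,0,0],[-4.5,20.1,0,0,0,0],[-5.2,23.0,0,0,0,0],[-5.8,26.0,0,0,0,0],[-6.4,28.9,0,0,0,0],[-7.0,31.8,0,0,0,0],[-7.7,34.8,0,0,0,0],[-8.3,37.7,0,0,0,0],[-8.9,40.6,0,0,0,0],[-9.4,43.1,0,0,0,0],[-9.8,45.0,0,0,0,0],[-10.1,46.5,0,0,0,0],[-10.3,47.4,0,0,0,0],[-10.5,48.4,0,0,0,0]],
  ],
)

```text
time_s: 6.9
ee_pos: [552.6, -16.0, 24.7]
orientation: [[-0.208, 0.978, -0.005], [0.978, 0.208, 0.033], [0.033, 0.002, -0.999]]
wrist_force: [0.6, -2.7, -0.7]
finger_gap: 0.003
```

```bash
python3 -c "
from h import *
loc();grab('top','t4');crop('t4',245,165,435,285,4.2,'t4c');grab('side','s4');crop('s4',200,100,400,300,3,'s4c')
print(goal(0,-8,24,2),goal(0,-3,24,2))"
```

```text
t 6.9 local [  0.1  -15.86] [552.6 -16.   24.7] Floc [-0.01 -2.75] [ 0.56 -2.7  -0.72] 0.002770125214306201 [-15.   24.4 102.4   2.2  54.  -28.3]
[-1.67  7.53 -0.73  0.05  0.14 -0.08] [-2.71 12.43 -0.73  0.05  0.14 -0.08]
```

View pics/t4c.png

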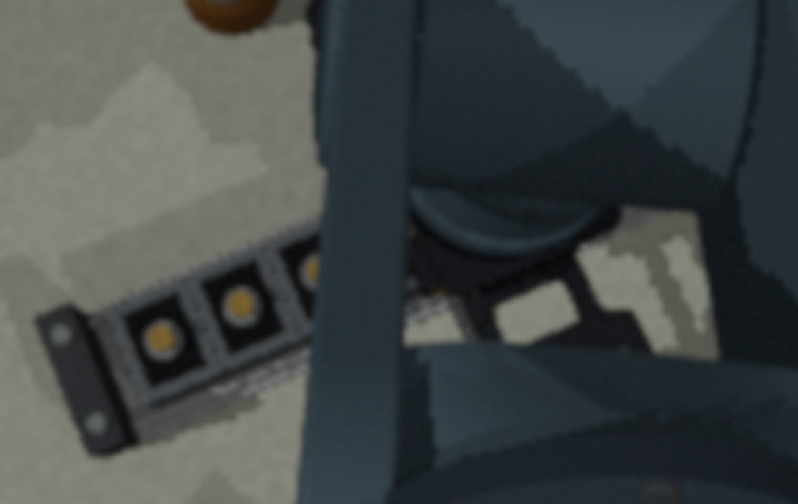

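View pics/s4c.png

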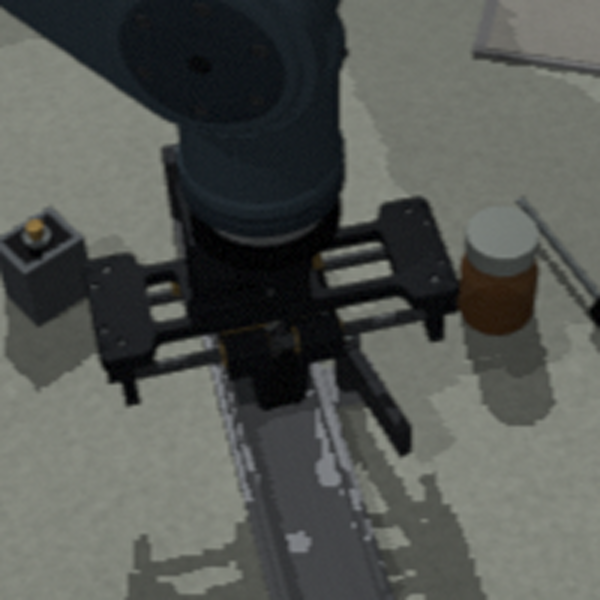

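The front port is at crop (161,339), so the row has about 10 mm left to go. The row is still touching and upright. I'll finish slowly.

Request:
play_rows(
  series=[
    [[-0.2,1.0,0,0,0,0],[-0.4,2.0,0,0,0,0],[-0.6,2.9,0,0,0,0],[-0.8,3.9,0,0,0,0],[-1.0,4.9,0,0,0,0],[-1.2,5.9,0,0,0,0],[-1.4,6.8,0,0,0,0],[-1.6,7.8,0,0,0,0],[-1.8,8.8,0,0,0,0],[-2.0,9.8,0,0,0,0],[-2.1,10.3,0,0,0,0]],
  ],
)

```text
time_s: 8.1
ee_pos: [550.4, -5.4, 24.7]
orientation: [[-0.208, 0.978, -0.005], [0.978, 0.208, 0.033], [0.034, 0.002, -0.999]]
wrist_force: [-0.6, -1.8, -0.4]
finger_gap: 0.007
```

```bash
python3 -c "
from h import *
loc()"
```

```text
t 8.1 local [ 0.15 -5.08] [550.4  -5.4  24.7] Floc [-1.   -1.66] [-0.63 -1.83 -0.36] 0.007096128928644227 [-14.   24.1 102.7   2.2  53.9 -27.3]
```

Request:
play_rows(
  series=[
    [[-0.1,0.5,0,0,0,0],[-0.2,1.0,0,0,0,0],[-0.3,1.5,0,0,0,0],[-0.4,2.0,0,0,0,0]],
  ],
)

```text
time_s: 8.5
ee_pos: [550.6, -4.3, 24.9]
orientation: [[-0.208, 0.978, -0.003], [0.978, 0.208, 0.032], [0.032, 0.003, -0.999]]
wrist_force: [1.8, -7.1, -2.3]
finger_gap: 0.005
```

Request:
play_rows(
  series=[
    [[-0.2,1.0,0,0,0,0],[-0.4,2.0,0,0,0,0],[-0.4,2.0,0,0,0,0]],
  ],
)

```text
time_s: 8.8
ee_pos: [551.0, -4.2, 25.0]
orientation: [[-0.208, 0.978, -0.002], [0.978, 0.208, 0.029], [0.029, 0.004, -1.0]]
wrist_force: [2.2, -11.6, -3.2]
finger_gap: 0.004
```

```bash
python3 -c "
from h import *
loc();grab('top','t5');crop('t5',245,165,435,285,4.2,'t5c')"
```

```text
t 8.8 local [ 1.02 -3.95] [551.   -4.2  25. ] Floc [ -0.27 -11.78] [  2.17 -11.58  -3.17] 0.003990486333945158 [-13.7  24.1 102.8   2.   53.6 -26.9]
```

View pics/t5c.png

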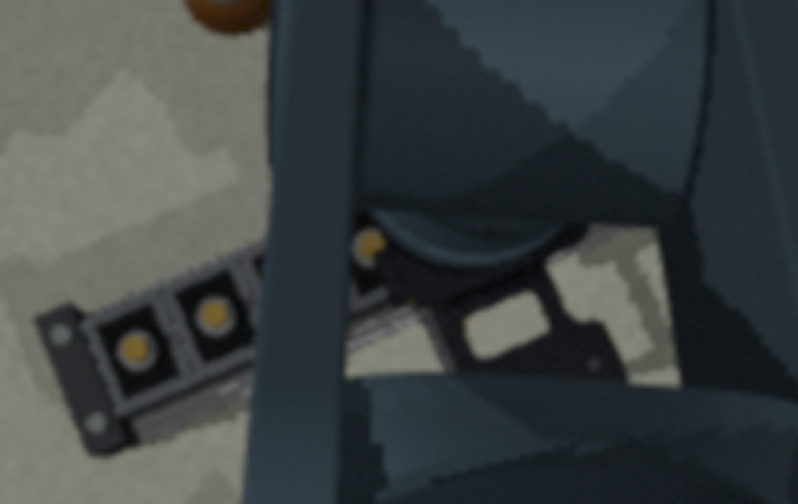

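The row has stopped dead: force rose to 11.6 N with no advance, at tool y=-3.95 mm against about -3.5 predicted. The front port is at crop (135,349). I'll back off, then lift.

Request:
play_rows(
  series=[
    [[0.4,-2,0,0,0,0],[1.6,-8,0,0,0,0],[4,-20,0,0,0,0],[4,-20,0,0,0,0],[4,-20,40,0,0,0],[4,-20,80,0,0,0],[4,-20,90,0,0,0],[4,-20,90,0,0,0]],
  ],
)

```text
time_s: 9.65
ee_pos: [556.5, -24.5, 117.1]
orientation: [[-0.208, 0.978, 0.003], [0.978, 0.208, 0.028], [0.027, 0.008, -1.0]]
wrist_force: [-0.3, 0.9, -0.6]
finger_gap: 0.008
```

```bash
python3 -c "
from h import *
loc();print(goal(92,-40,110),goal(92,-40,29))
grab('top','t6');crop('t6',245,165,435,285,4.2,'t6c');grab('side','s6');crop('s6',200,100,400,300,3,'s6c')"
```

```text
t 9.65 local [  2.19 -24.97] [556.5 -24.5 117.1] Floc [-0.14  0.95] [-0.33  0.9  -0.58] 0.007728856223326609 [-15.6  16.1 100.4   1.8  63.8 -28.4]
[90.98  3.85 -7.05 -1.61  0.15 -0.1 ] [ 90.98   3.85 -88.05  -1.61   0.15  -0.1 ]
```

View pics/t6c.png

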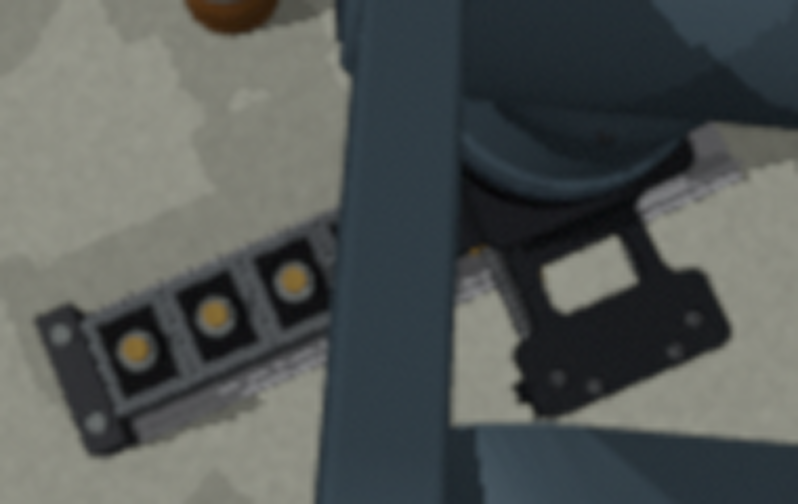

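View pics/s6c.png

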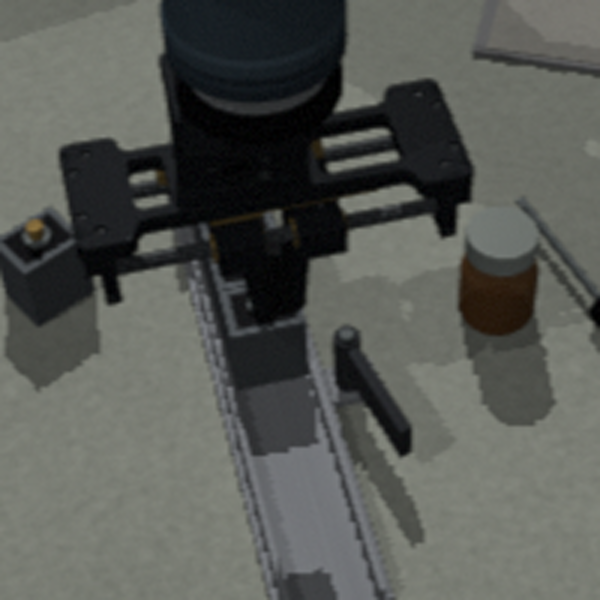

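The modules stayed at the stop when the fingers withdrew. The ports sit at crop (135,349), (214,315) and (293,281), and the keeper hasn't moved. Next I'll go to the outer side of the keeper.

Request:
play_rows(
  series=[
    [[45,2,-7,-1.6,0,0],[91,4,-7,-1.6,0,0],[91,4,-7,-1.6,0,0],[91,4,-7,-1.6,0,0],[91,4,-40,-1.6,0,0],[91,4,-70,-1.6,0,0],[91,4,-88,-1.6,0,0],[91,4,-88,-1.6,0,0],[91,4,-88,-1.6,0,0]],
  ],
)

```text
time_s: 10.65
ee_pos: [644.9, -20.0, 26.2]
orientation: [[-0.208, 0.978, -0.004], [0.978, 0.208, 0.002], [0.002, -0.003, -1.0]]
wrist_force: [0.2, -0.7, 0.1]
finger_gap: 0.001
```

```bash
python3 -c "
from h import *
loc();grab('side','s7');crop('s7',200,100,400,300,3,'s7c')
s=telemetry.read_state();R=np.load('rail.npz')['R'];o=np.load('rail.npz')['o'];p=np.array(s['ee_pos'])
for a in [-.24,-.1,.1,.3,.5,.7,.9,1.1,1.3,1.45,1.571]:
  d=np.array([-np.sin(a),-np.cos(a)]);n=np.array([-np.cos(a),np.sin(a)])
  c=np.array([44,-4])+45*d-n*(4+17.5*abs(np.cos(a))+9.3*abs(np.sin(a)))
  print(a,c.round(1),(o+R@c-p[:2]).round(1))
"
```

```text
t 10.65 local [ 89.58 -38.82] [644.9 -20.   26.2] Floc [ 0.02 -0.71] [ 0.16 -0.69  0.08] 0.0009808254072019578 [-12.3  33.4  88.1   0.1  58.8 -24.4]
-0.24 [ 77.2 -42.2] [-12.3  -5.7]
-0.1 [ 70.7 -46.5] [-17.8 -11.3]
0.1 [ 61.7 -51. ] [-25.7 -17.5]
0.3 [ 53.1 -53.9] [-33.5 -22.2]
0.5 [ 43.3 -54.9] [-42.9 -25.2]
0.7 [ 32.9 -53.5] [-53.4 -25.9]
0.9 [ 22.5 -49.3] [-64.4 -24. ]
1.1 [ 13.1 -42.4] [-75.1 -19.2]
1.3 [  5.4 -33. ] [-84.6 -11.6]
1.45 [  1.2 -24.7] [-90.4  -4.3]
1.571 [ -1.  -17.3] [-94.    2.5]
```

View pics/s7c.png

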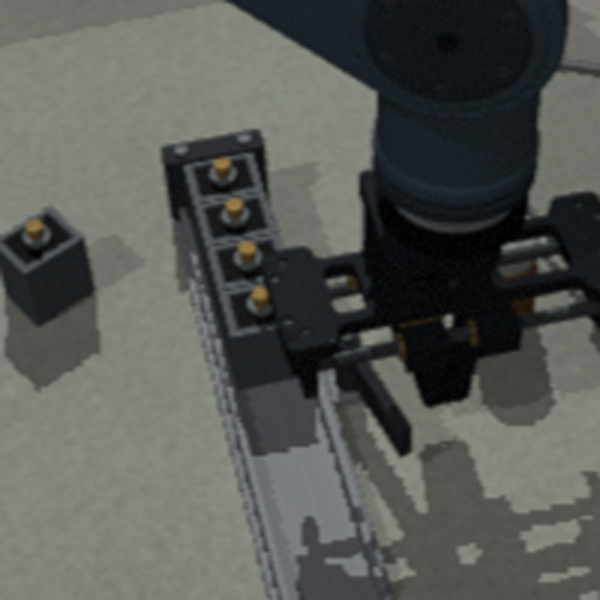

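The fingers are on the outer side of the keeper, with clear space between them and the arm at crop (385,390). All four modules are flush at the stop. I'll sweep along the arc.

Request:
play_rows(
  series=[
    [[-4,-2,3,0,0,0],[-8,-4,3,0,0,0],[-12.3,-5.7,3,0,0,0],[-15,-8.5,3,0,0,0],[-17.8,-11.3,3,0,0,0],[-21.7,-14.4,3,0,0,0],[-25.7,-17.5,3,0,0,0],[-29.6,-20,3,0,0,0],[-33.5,-22.2,3,0,0,0],[-38,-24,3,0,0,0],[-42.9,-25.2,3,0,0,0],[-48,-25.8,3,0,0,0],[-53.4,-25.9,3,0,0,0],[-59,-25.2,3,0,0,0],[-64.4,-24,3,0,0,0],[-64.4,-24,3,0,0,0]],
  ],
)

```text
time_s: 12.3
ee_pos: [580.3, -43.9, 30.0]
orientation: [[-0.208, 0.978, -0.003], [0.978, 0.208, 0.001], [0.002, -0.003, -1.0]]
wrist_force: [-0.5, -0.1, -0.2]
finger_gap: 0.003
```

```bash
python3 -c "
from h import *
loc();grab('side','s8');crop('s8',200,100,400,300,3,'s8c')
for c in [(18,-46),(13.1,-42.4),(9,-38),(5.4,-33),(3,-29),(1.2,-24.7),(0,-21),(-1,-17.3),(-1,-15)]: print(c,goal(*c,29))
"
```

```text
t 12.3 local [ 21.46 -48.88] [580.3 -43.9  30. ] Floc [-0.46  0.04] [-0.46 -0.06 -0.23] 0.003486232488329397 [-16.   26.7  98.1   0.   55.4 -28.1]
(18, -46) [-4.31  2.16 -1.1  -0.08 -0.16 -0.1 ]
(13.1, -42.4) [-9.85  4.67 -1.1  -0.08 -0.16 -0.1 ]
(9, -38) [-14.77   8.13  -1.1   -0.08  -0.16  -0.1 ]
(5.4, -33) [-19.32  12.28  -1.1   -0.08  -0.16  -0.1 ]
(3, -29) [-22.5   15.69  -1.1   -0.08  -0.16  -0.1 ]
(1.2, -24.7) [-25.15  19.53  -1.1   -0.08  -0.16  -0.1 ]
(0, -21) [-27.09  22.9   -1.1   -0.08  -0.16  -0.1 ]
(-1, -17.3) [-28.83  26.31  -1.1   -0.08  -0.16  -0.1 ]
(-1, -15) [-29.31  28.56  -1.1   -0.08  -0.16  -0.1 ]
```

View pics/s8c.png

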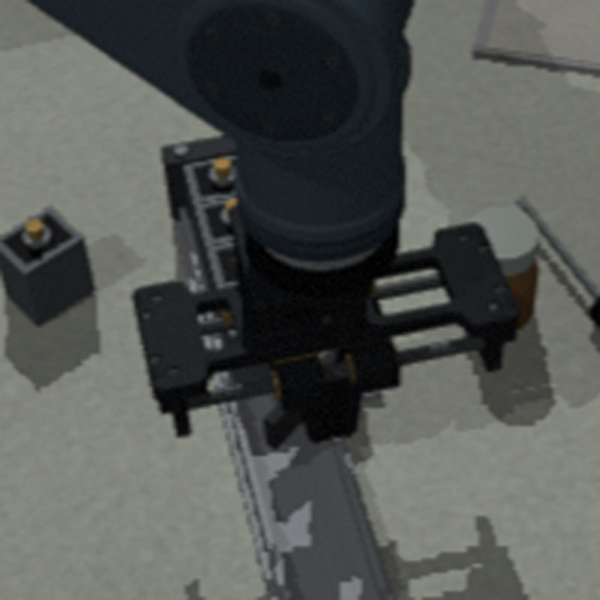

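The keeper tip shows at crop (282,428), ahead of the fingers and already over the rail, so the sweep is working. I'll carry on to closed.

Request:
play_rows(
  series=[
    [[-4,2,-1,0,0,0],[-7,3.4,-1,0,0,0],[-10,4.8,-1,0,0,0],[-12.5,6.4,-1,0,0,0],[-14.8,8.1,-1,0,0,0],[-17,10.2,-1,0,0,0],[-19.3,12.3,-1,0,0,0],[-21,14,-1,0,0,0],[-22.5,15.7,-1,0,0,0],[-24,17.6,-1,0,0,0],[-25.2,19.5,-1,0,0,0],[-26.1,21.2,-1,0,0,0],[-27.1,22.9,-1,0,0,0],[-28,24.5,-1,0,0,0],[-28.6,25.6,-1,0,0,0]],
  ],
)

```text
time_s: 13.85
ee_pos: [552.2, -18.4, 29.1]
orientation: [[-0.209, 0.978, -0.002], [0.978, 0.209, 0.001], [0.001, -0.002, -1.0]]
wrist_force: [1.5, -5.4, -1.4]
finger_gap: 0.007
```

```bash
python3 -c "
from h import *
loc()"
```

```text
t 13.85 local [ -0.82 -18.14] [552.2 -18.4  29.1] Floc [ 0.33 -5.57] [ 1.47 -5.38 -1.35] 0.007284150379347328 [-14.2  23.8 102.6   0.   53.8 -26.3]
```

Request:
play_rows(
  series=[
    [[-0.2,0.8,0,0,0,0],[-0.3,1.6,0,0,0,0],[-0.4,2.0,0,0,0,0],[-0.4,2.0,0,0,0,0]],
  ],
)

```text
time_s: 14.25
ee_pos: [552.1, -18.3, 29.2]
orientation: [[-0.209, 0.978, -0.002], [0.978, 0.209, -0.002], [-0.002, -0.002, -1.0]]
wrist_force: [1.5, -9.7, -2.6]
finger_gap: 0.006
```

Force climbed to about 10 N with no motion, so the keeper is at its limit. I'll back off and lift away so both cameras can see.

Request:
play_rows(
  series=[
    [[0.4,-2,0,0,0,0],[2,-10,0,0,0,0],[4,-20,0,0,0,0],[4,-20,0,0,0,0],[4,-20,40,0,0,0],[4,-20,90,0,0,0],[4,-60,130,0,0,0],[4,-110,160,0,0,0],[4,-160,180,0,0,0],[4,-210,200,0,0,0],[4,-250,200,0,0,0],[4,-250,200,0,0,0]],
  ],
)

```text
time_s: 15.45
ee_pos: [556.0, -273.6, 230.8]
orientation: [[-0.204, 0.979, 0.001], [0.979, 0.204, -0.005], [-0.005, -0.0, -1.0]]
wrist_force: [-0.3, -0.5, -0.1]
finger_gap: 0.002
```

```bash
python3 -c "
from h import *
loc();grab('top','t9');crop('t9',245,165,435,285,4.2,'t9c');grab('side','s9');crop('s9',200,100,400,300,3,'s9c')"
```

```text
t 15.45 local [ -49.75 -268.56] [ 556.  -273.6  230.8] Floc [-0.4 -0.4] [-0.31 -0.48 -0.09] 0.002359363015556882 [-37.1  16.2  85.9  -0.2  77.7 -48.8]
```

View pics/t9c.png

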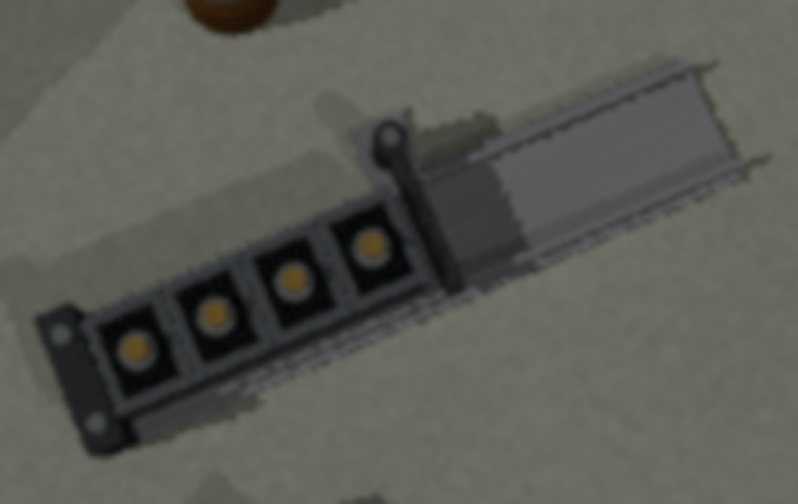

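View pics/s9c.png

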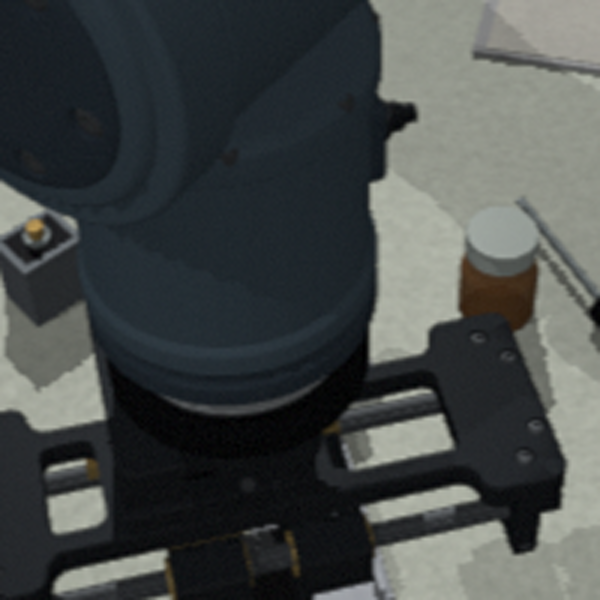

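```bash
python3 -c "
from h import *
r=np.load('rail.npz')
for n,p,z in [('p1',(135,348),68),('p2',(214,314),68),('p3',(293,280),68),('p4',(371,245),68),('hub',(390,138),51),('tip',(454,287),46)]:
  w=back('t9',245+p[0]/4.2,165+p[1]/4.2,z);print(n,(r['R'].T@(w[:2]-r['o'])).round(1))
a=cv2.imread('pics/t0.png').astype(int);b=cv2.imread('pics/t9.png').astype(int)
print('spare',back('t9',312,307,68))
cv2.imwrite('pics/t9cmp.png',np.vstack([a[80:330,240:370],b[80:330,240:370]]).astype(np.uint8)) if 0 else cv2.imwrite('pics/t9cmp.png',cv2.resize(np.hstack([a[80:330,240:370],b[80:330,240:370]]).astype(np.uint8),None,fx=2.3,fy=2.3))"
```

```text
p1 [ -0.5 131.8]
p2 [-0.4 96.3]
p3 [-0.2 60.5]
p4 [ 0.5 24.6]
hub [42.4 -2.8]
tip [-27.8  -2.7]
spare [411.85315537  87.27178386  68.        ]
```

View pics/t9cmp.png

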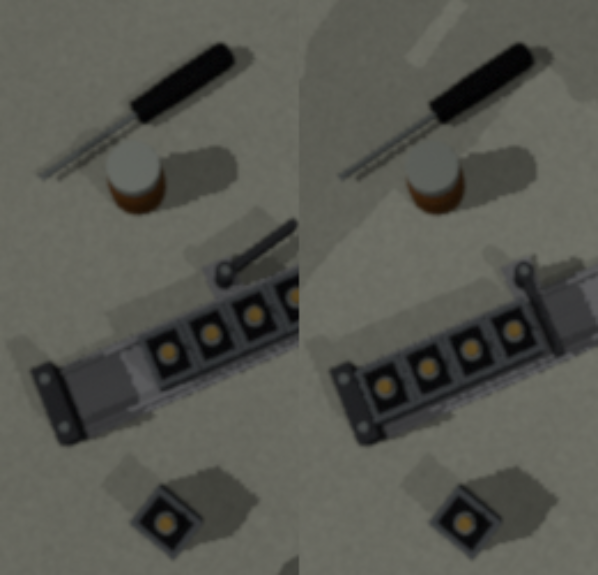

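The modules measure y = 131.8, 96.3, 60.5 and 24.6 mm, against 132 and about 24 mm expected for the front and tail. The keeper is square across the rail, and the bystanders look the same in the before and after pictures.

```bash
python3 -c "
from workcell import job
print(job.sign_off())"
```

```text
the job is handed in; nothing more can be done
None
```

The row is pushed home against the end stop and the keeper is closed across the rail behind it. I handed the job in just after 15.5 s on the robot's clock, with the arm clear of everything.

- **Row:** I pushed it about 68 mm as one train with the closed fingertips, until it stopped dead with the force at about 12 N. In the last top picture the module centres are at y = 131.8, 96.3, 60.5 and 24.6 mm; home is 132 for the front and about 24 for the tail. The spacing is even, and the modules looked upright and in line.
- **Keeper:** I swept it round until it stopped, with the force at about 10 N and no further movement. The hub and tip then measured the same y to 0.1 mm, so it is square across the rail. After I backed off, the top picture still showed it closed, with a small gap behind the tail.
- **Bystanders:** The spare module, jar and screwdriver look unmoved between the before and after top pictures.
- **Checks that fell short:** The side camera was blocked by the arm in the last look, so the final state rests on the top camera and the force readings. The side pictures also disagreed with the fitted rail position by about 1 pixel, and by up to 4 pixels at the rail's open end. The hub measured about 2 mm off its nominal position, roughly the calibration tolerance.

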